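# Shut and bolt the glassware display case

### The job

Close the clear lid of the glassware display case fully, then bolt it: lift the bolt's handle so that it passes its stop bump, slide it along over the lid's tongue and let it drop fully down into the locking slot (its place along the track varies a little, so feel for it). Let go, and leave the other things on the counter standing where they are.

Things in the scene. Friction and masses are not known exactly. Their poses are not given: they have to be found in the camera images.
- case: Display case fixed to the counter: clear box on dark wood, 200 (x) x 300 (y) x 100 mm high. Origin on the counter under the box's middle; +x points from its robot-side front to its rear, +y along the front to the left, z up. In front of the box, x -170 to -100, is a wood ledge with a steel plate, the track floor, 91 high. A rail stands at x -155, its top 121 high; a fork at y 128, top 123.
- bump (a point): Middle of the top of the steel detent bump: a rib across the bolt's track with upright sides, 13 mm above the track floor, 10 long (y) and 24 wide. It lies 13.5 mm to +y of the bolt's home. Axes as the case's.
- track (a point): Point on top of the flat steel track, 7 mm above the track floor, 24 wide, that runs along y after the bump. One locking slot, 17 mm long, goes through it down to the floor. The slot's middle is within 15 mm of this point along y, set differently each time and not measured; the flat track goes on past the slot. This point is 87 mm of travel from the bolt's home.
- bolt_grip (a point): Middle of the bolt's black upright handle, 22 (x) x 24 (y) x 48 mm high. It starts at home, unbolted: x -135, y -85, z 159 in the case's frame. The bolt only lifts (0 to 22 mm) and slides to +y (up to 125 mm). Spring and weight push it down with 5.5 N at rest, 8 N at full lift; sliding takes 1 to 4 N. In the locking slot the handle is again at z 159.
- bolt_foot (a point): Middle of the underside of the foot below the handle, 12 x 12 mm, 68 mm under bolt_grip. At home it stands on the track floor. Raised over 13 mm it passes the bump (clear after 25 mm of travel), then rides on the track, 7 mm up. Pushed slowly on with nothing holding the handle up, it falls 7 mm into the slot by itself, and the slot's walls stop it (2.5 mm play each way).
- bolt_tip (a point): Middle of the leading end of the bolt's steel bar, 16 wide, 10 thick, which reaches 110 mm to +y and 45 mm to -y of the handle. With the bolt in its slot the bar lies 3 mm above the shut lid's tongue and holds the lid down.
- lid (a joint): Lid angle in rad: 0 shut, grows as it opens upward; starts at 0.45 to 0.8. Stiff hinge along y on the rear rim, at x 100, z 100 mm in the case's frame: the lid stays where left and a push down of up to 10 N moves it. Clear panel in a dark steel frame, 200 deep from the hinge, 300 wide, 8 thick; shut, its top is at z 108.
- lid_front (a point): Middle of the top face of the lid's front frame bar, 10 mm in from the lid's front edge; z is the lid's upward normal, x points to the hinge.
- tongue (a point): Middle of the top of the lid's steel tongue, 30 wide (y), 4 thick, that stands 48 mm out of the lid's front edge over the ledge; shut, its top is at z 104. The bolt's bar cannot pass through it, so the lid must be shut first.
- tin: Bystander: dark steel tin, 72 across, 100 high, left of the case; origin under its centre, z up. Not to be disturbed.
- jug: Bystander: steel mug, 72 across, 85 high, handle to its +y, right of the case; origin under its centre, z up. Not to be disturbed.
- tamper: Bystander: steel coffee tamper, 58 across, 84 high, just in front of the case's ledge; origin under its centre, z up. Not to be disturbed.
- bottle: Bystander: glass bottle, 66 across, 190 high, far left; origin under its centre, z up. Not to be disturbed.
- cup: Bystander: white cup, 70 across, 60 high, near left; origin under its centre, z up. Not to be disturbed.
- jar: Bystander: glass jar with wooden cap, 84 across, 120 high, right; origin under its centre, z up. Not to be disturbed.
- bowl: Bystander: white bowl, 110 across, 45 high, near right; origin under its centre, z up. Not to be disturbed.

How it is judged:
By the outcome, as a careful person would: the job done as asked, in the order asked, and still so for the second after the job is handed in, with the robot touching nothing.
It also fails if it takes over 51 s, if anything falls off the work surface, if the arm or the gripper's body presses on something with over 40 N, if the wrist force passes 120 N, or if a joint passes its speed limit or range.

### The arm

A 6-joint arm with a two-finger parallel gripper is mounted at the origin on the work surface. World frame = base frame: x ahead of the robot, y to its left, z up, the work surface at z = 0. Lengths are in mm, angles in rad, forces in N, time in s.
With the tool pointing down it reaches from about 350 to 775 mm from the base axis. Payload 7.3 kg.
Tool frame: the origin (TCP) lies on the centre line of the jaws, within the pads' length; the fingertips stand 22 mm ahead of it and the grasp point (between the pads) lies 3 mm ahead of it; x points along the fingers, z is the direction in which the jaws open and shut, and the axes are right-handed (so a half turn about x gives the same grasp; the last joint's range is limited). The gripper opens to 92 mm and grips with 3 to 60 N. Pads are 19 mm wide; open, the fingers measure 130 mm over their backs; the gripper's body (75 mm by 190 mm) begins 47 mm behind the grasp point.
Start: joints at [1.198, 0.342, 1.524, -0, 1.275, -0.146], TCP at [118.034, 511.577, 248.741] pointing down, gripper open.
Joint ranges: [-2.53, 2.53], [-0.77, 2.02], [0.04, 2.7], [-1, 4.14], [0.28, 2.66], [-3.11, 3.11]. Speed limits (rad/s): [2.57, 2.57, 3.14, 3.14, 3.14, 3.14].

### API

Orientations are given as [roll, pitch, yaw] about the fixed x, y, z axes, in that order (R = Rz(yaw) Ry(pitch) Rx(roll)).
In Python, from plant import readout, imaging, bot gives the robot as it stands.
- The arm moves only by the tool arm_command, never from a script. Its argument "plan" is a list of rows, each an object of numbers: "tx", "ty", "tz": the shift along the tool's x, y, z in cm; "wx", "wy", "wz": the turn, a rotation vector about the tool's x, y, z in rad; "jaw": the opening, from -1 (shut) to 1 (fully open). In form: [{"tx": .., "ty": .., "tz": .., "wx": .., "wy": .., "wz": .., "jaw": ..}, ...]. A call has 1 to 20 rows; each row shifts and turns the commanded pose from where the row before left it, along the tool's axes as they then stand; what a row does not reach is not made up. A row lasts 1/10 s, in which the tool goes at most 50 mm and 8.59 degrees, less where a joint would pass 70% of its speed; a pose out of reach is approached as far as the arm can. A call with a gripper value outside its range is refused whole. The fingers move at their own pace and stop on an object; the grip force is fixed at half the most. Time passes only in rows, so rows that do not move let the fingers close. It gives the time, the measured TCP pose, the force and the opening at its end, in the units of the state.
- readout.get_obs(): the state, without advancing time (a new reading comes with each control period).
- imaging.capture(name): name is "side" or "top" or "wrist"; returns the picture (400x640x3 uint8, blue, green, red); there is no depth.
- imaging.get_calibration(name): a dict with "fx", "fy", "cx", "cy" (pixels), "position" and "rotation" of the camera in the world; the wrist camera has in their place "mount" (4x4, takes a point from camera to tool coordinates, whose origin is the TCP and whose axes are the tool frame's). Camera axes: x right, y up, looking along -z (the intrinsics and any distortion apply to the point x, -y, -z); pixel columns grow to the right and rows downward; lengths in mm; the calibration is good to about 2 mm. The wrist camera is an equidistant fisheye: a pixel r from the principal point sees the ray r / f radians off the axis. A picture is of the moment at which its call begins: read the wrist's pose just before it. get_calibration takes no time and is no camera call.
- bot.close_job(): hands the job in, once; it reports no verdict.
The state is a dict: "time": time; "joint_positions": joint angles; "dq": joint speeds; "tau": joint torques, N m; "tool_pos": TCP position; "tcp_rot": TCP orientation; "contact_force": force on the tool from outside, world axes, zero at the start; "moment": the same for the moment, N m; "grip_width": finger opening in mm.
Only numpy, scipy, OpenCV 4.12 (cv2) and the standard library are available. Lean on these libraries where they do the work, as an engineer would, in place of code of your own. Each camera call takes 0.05 s, during which the arm holds its last target.

## Working session

There is one attempt and no reset: what is moved stays moved. The work goes in short steps, Python scripts to look and compute and a tool call to move; the robot and the scene stay as the last step left them, time stands still between calls to the robot, and variables do not carry over. Pictures are saved under pics/ and viewed, and the job is handed in when it is done.

Besides the shell and the picture viewer there is one more tool, called after "Emit:" by a JSON object that holds its "method" and its "body". arm_command: Moves the arm, as the interface text tells. Its arguments: {"type":"object","properties":{"plan":{"type":"array"}},"required":["plan"]}

```bash
mkdir -p pics; ls; python3 - <<'E'
from plant import readout, imaging, bot
import cv2
o=readout.get_obs(); print(o)
for n in("side","top","wrist"):
    print(n,imaging.get_calibration(n))
    cv2.imwrite(f"pics/{n}0.png",imaging.capture(n))
E
```

```text
pics
{'time': 0.0, 'joint_positions': array([ 1.19799323e+00,  3.42730921e-01,  1.52502752e+00, -7.52408722e-06,
        1.27539793e+00, -1.46010814e-01]), 'dq': array([-2.83320621e-05, -8.17325644e-04,  5.95544555e-04,  1.85180495e-04,
        7.76801613e-04,  8.05181922e-04]), 'tau': array([-2.66497394e-03, -4.31242275e+01, -2.44206047e+01,  7.15786382e-02,
        5.60402346e-02, -8.17010391e-05]), 'tool_pos': array([117.89448146, 511.20309613, 248.03702064]), 'tcp_rot': array([ 3.00018288,  1.5692326 , -1.9389962 ]), 'contact_force': array([ 1.17642791,  0.3449459 , -0.76450123]), 'moment': array([-0.04103671, -0.01908727, -0.01656774]), 'grip_width': 91.64790664346144}
side {'fx': 520.3954857202814, 'fy': 520.3954857202814, 'cx': 322.6463628447347, 'cy': 201.34640038146668, 'position': array([  12.99046746, -978.40041017, 1387.11532283]), 'rotation': array([ 7.28827405e-01, -3.49537895e-04, -4.78534490e-01])}
top {'fx': 391.7794102092787, 'fy': 391.7794102092787, 'cx': 310.0626634924924, 'cy': 200.0176058587884, 'position': array([ 416.39272755,   23.71713389, 1387.94115763]), 'rotation': array([ 0.10819639, -0.01710547, -1.54735251])}
wrist {'fx': 309.70691628693146, 'fy': 309.70691628693146, 'cx': 313.9366249274666, 'cy': 196.47255491446387, 'mount': array([[ 1.16868812e-04,  3.03154470e-01, -9.52941422e-01,
        -1.34856821e+02],
       [ 4.02238657e-04,  9.52941337e-01,  3.03154493e-01,
         8.27422964e+01],
       [ 9.99999912e-01, -4.18739183e-04, -1.05713254e-05,
        -7.11379352e-01],
       [ 0.00000000e+00,  0.00000000e+00,  0.00000000e+00,
         1.00000000e+00]])}
```

View pics/side0.png

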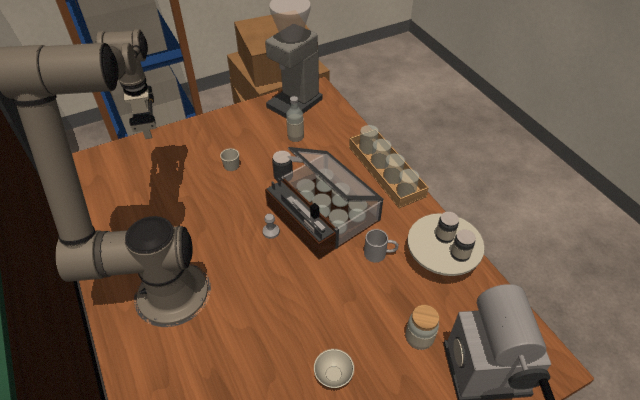

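View pics/top0.png

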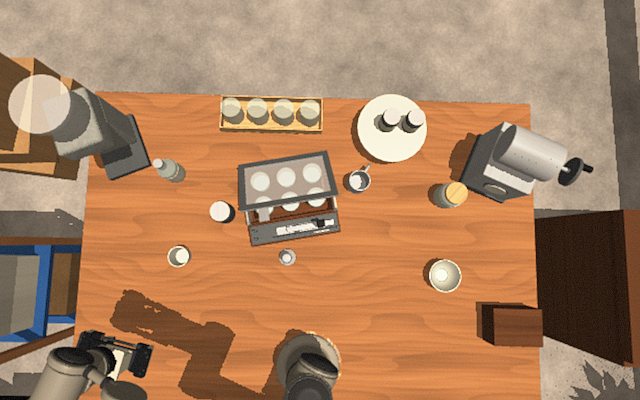

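View pics/wrist0.png

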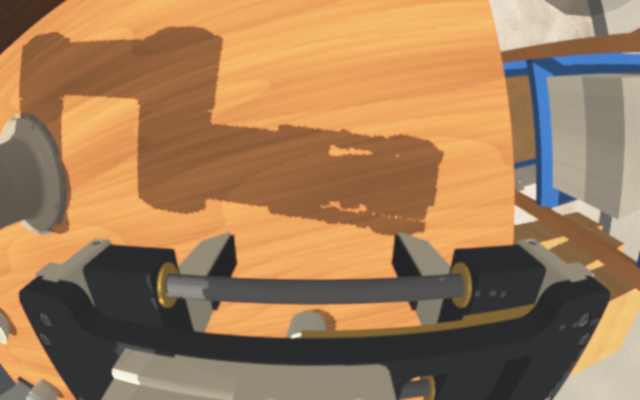

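```bash
cat > h.py <<'E'
import numpy as np, cv2
from scipy.spatial.transform import Rotation as R
from plant import imaging
def cam(n,pose=None):
    c=imaging.get_calibration(n)
    K=np.array([[c['fx'],0,c['cx']],[0,c['fy'],c['cy']],[0,0,1.]])
    return c,K,R.from_euler('xyz',c['rotation']).as_matrix(),np.array(c['position'])
def proj(n,P):
    c,K,Rm,p=cam(n); q=(np.atleast_2d(P)-p)@Rm; q=q*[1,-1,-1]
    return np.c_[c['fx']*q[:,0]/q[:,2]+c['cx'],c['fy']*q[:,1]/q[:,2]+c['cy']]
def ray(n,uv):
    c,K,Rm,p=cam(n); d=np.array([(uv[0]-c['cx'])/c['fx'],-(uv[1]-c['cy'])/c['fy'],-1]); d=Rm@d
    return p,d/np.linalg.norm(d)
def plane(n,uv,z):
    p,d=ray(n,uv); return p+d*(z-p[2])/d[2]
def wrays(uv,tp,tr):
    c=imaging.get_calibration('wrist'); M=c['mount']
    x=(uv[0]-c['cx'])/c['fx'];y=(uv[1]-c['cy'])/c['fy'];r=np.hypot(x,y)
    s=np.sin(r)/max(r,1e-9); d=np.array([x*s,-y*s,-np.cos(r)])
    T=R.from_euler('xyz',tr).as_matrix()
    return T@M[:3,3]+tp, T@(M[:3,:3]@d)
def wproj(P,tp,tr):
    c=imaging.get_calibration('wrist'); M=c['mount'];T=R.from_euler('xyz',tr).as_matrix()
    q=((np.atleast_2d(P)-tp)@T-M[:3,3])@M[:3,:3]; q=q*[1,-1,-1]
    rho=np.hypot(q[:,0],q[:,1]); th=np.arctan2(rho,q[:,2])
    return np.c_[c['fx']*th*q[:,0]/rho+c['cx'],c['fy']*th*q[:,1]/rho+c['cy']]
def tri(rays):
    A=np.zeros((3,3));b=np.zeros(3)
    for p,d in rays:
        d=d/np.linalg.norm(d);M=np.eye(3)-np.outer(d,d);A+=M;b+=M@p
    X=np.linalg.solve(A,b); return X,[np.linalg.norm(np.cross(X-p,d/np.linalg.norm(d))) for p,d in rays]
E
python3 - <<'E'
import cv2
a=cv2.imread('pics/top0.png')[140:275,200:380]; cv2.imwrite('pics/topc.png',cv2.resize(a,None,fx=4.4,fy=4.4,interpolation=cv2.INTER_CUBIC))
a=cv2.imread('pics/side0.png')[135:260,250:400]; cv2.imwrite('pics/sidec.png',cv2.resize(a,None,fx=4.8,fy=4.8,interpolation=cv2.INTER_CUBIC))
from h import *
print(plane('side',(82,345),0),plane('top',(535,400),0),plane('top',(308,360),0),plane('side',(170,290),0))
E
```

```text
[-282.85163437  -51.85167117    0.        ] [ -98.41157687 -779.17126474    0.        ] [18.53401123 -2.32063297  0.        ] [-6.29869432 11.38354482  0.        ]
```

View pics/topc.png

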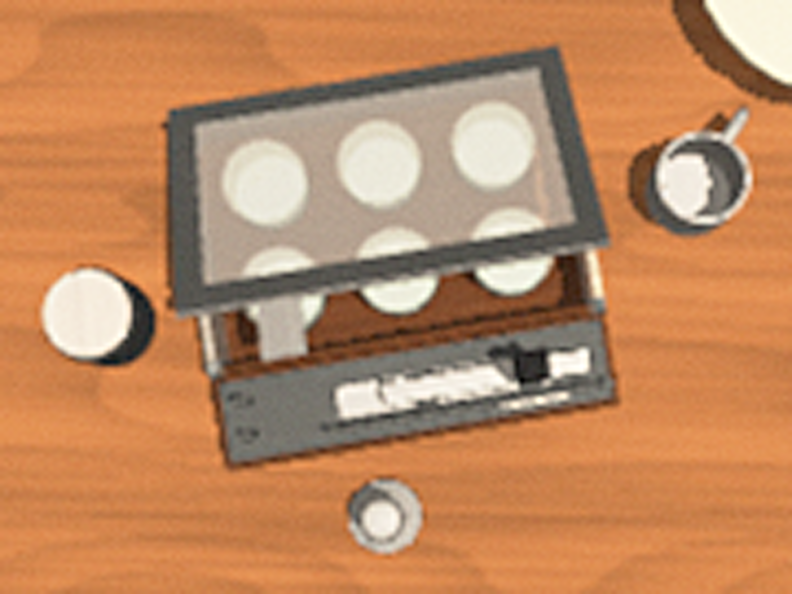

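View pics/sidec.png

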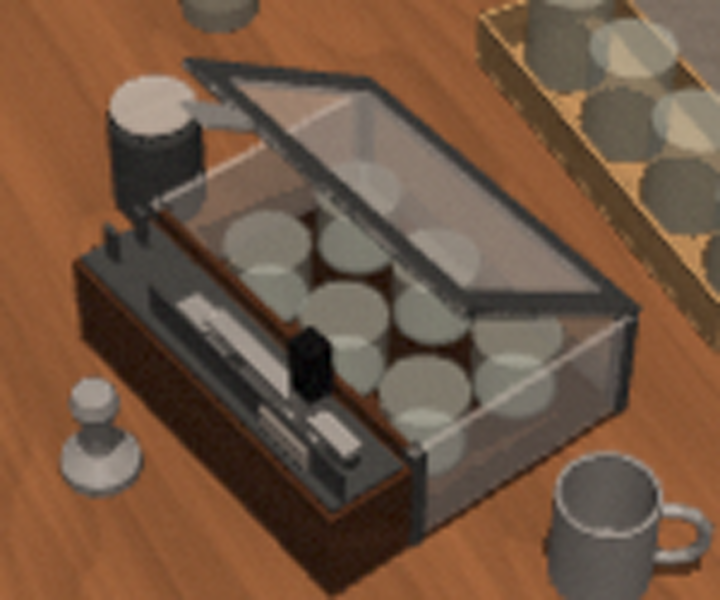

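```bash
cat > fit.py <<'E'
from h import *
from scipy.optimize import least_squares
def lidp(r,y,h,t): return [100-r*np.cos(t)+h*np.sin(t),y,100+r*np.sin(t)+h*np.cos(t)]
def pts(p):
    x,y,w,t=p; c=lambda *a:a
    L=[('top',(228,465),(-170,150,91)),('top',(615,402),(-170,-150,91)),
    ('top',(175,310),lidp(200,150,8,t)),('top',(607,243),lidp(200,-150,8,t)),
    ('top',(168,112),lidp(0,150,8,t)),('top',(558,48),lidp(0,-150,8,t)),
    ('side',(332,520),(-170,-150,91)),('side',(78,263),(-170,150,91)),('side',(332,593),(-170,-150,0)),
    ('side',(415,543),(-100,-150,0)),('side',(415,447),(-100,-150,100)),
    ('side',(185,60),lidp(200,150,8,t)),('side',(465,303),lidp(200,-150,8,t)),
    ('side',(370,80),lidp(0,150,8,t)),('side',(637,305),lidp(0,-150,8,t)),
    ('top',(530,350),(-135,-85,183)),('side',(311,338),(-135,-85,183))]
    return L
def W(p,P): 
    c,s=np.cos(p[2]),np.sin(p[2]); P=np.atleast_2d(P).astype(float)
    return np.c_[p[0]+c*P[:,0]-s*P[:,1],p[1]+s*P[:,0]+c*P[:,1],P[:,2]]
def res(p):
    o=[]
    for n,uv,P in pts(p):
        f=(np.array(uv)/4.4+[200,140]) if n=='top' else (np.array(uv)/4.8+[250,135])
        o.append((proj(n,W(p,P))[0]-f))
    return np.array(o).ravel()
if __name__=='__main__':
    s=least_squares(res,[450,60,0.15,.6],loss='soft_l1'); p=s.x
    print(np.round(p,3)); print(np.round(res(p).reshape(-1,2),1).tolist())
    np.save('p.npy',p)
    for nm,P in dict(grip=(-135,-85,159),track=(-135,2,98),lidf=lidp(190,0,8,p[3]),lidf0=lidp(190,0,8,0),tongue0=(-124,0,104)).items(): print(nm,np.round(W(p,P),1))
    o=lambda n,uv,z:np.round(plane(n,np.array(uv)/4.4+[200,140] if n=='top' else np.array(uv)/4.8+[250,135],z),0)
    print('tamper',o('top',(381,518),84),o('side',(95,395),84)); print('tin',o('top',(88,313),100),o('side',(153,103),100)); print('jug',o('top',(703,180),85),o('side',(605,485),85))
    # tongue y
    print('tongue', o('top',(285,358),200))
E
python3 fit.py
```

```text
[5.99574e+02 8.22700e+01 1.87000e-01 6.21040e+01]
[[-1.7, -0.8], [0.3, -1.3], [10.1, 2.6], [-6.3, 4.5], [-0.4, 0.2], [0.1, 0.6], [0.5, -1.7], [-0.4, -3.1], [0.6, 0.1], [0.0, -0.2], [0.7, 0.9], [5.9, 47.1], [-0.2, 47.9], [-0.7, -0.8], [0.0, 0.9], [-0.3, 1.7], [0.8, -0.8]]
grip [[482.8 -26.4 159. ]]
track [[466.6  59.1  98. ]]
lidf [[553.2  73.5 -20.4]]
lidf0 [[511.1  65.5 108. ]]
tongue0 [[477.7  59.2 104. ]]
tamper [366.  78.  84.] [364.  72.  84.]
tin [513. 300. 100.] [512. 301. 100.]
jug [ 627. -161.   85.] [ 631. -155.   85.]
tongue [477. 142. 200.]
```

```bash
sed -i "s/\[450,60,0.15,.6\],loss/[600,82,0.19,.6],bounds=([300,-200,-1,.2],[900,300,1,1]),loss/" fit.py; python3 fit.py
```

```text
[5.95242e+02 8.09590e+01 1.94000e-01 5.87000e-01]
[[-1.0, 0.8], [1.0, -0.4], [-0.1, 0.6], [0.4, -0.8], [-0.7, -1.1], [-0.2, -1.3], [-0.1, -0.9], [-1.5, -2.2], [0.1, 0.9], [-0.6, 0.5], [0.0, 1.6], [-0.0, -0.7], [0.1, 1.2], [0.2, -1.4], [1.4, -0.1], [0.3, 2.9], [0.0, 0.1]]
grip [[479.1 -28.4 159. ]]
track [[462.4  56.9  98. ]]
lidf [[542.5  70.6 211.9]]
lidf0 [[506.9  63.6 108. ]]
tongue0 [[473.6  57.1 104. ]]
tamper [366.  78.  84.] [364.  72.  84.]
tin [513. 300. 100.] [512. 301. 100.]
jug [ 627. -161.   85.] [ 631. -155.   85.]
tongue [477. 142. 200.]
```

```bash
cat > mv.py <<'E'
from fit import *
from plant import readout
p=np.load('p.npy')
def tgtR(sign=1):
    # tool x down, z along sign*case y
    yd=np.array([-np.sin(p[2]),np.cos(p[2]),0])*sign; x=np.array([0,0,-1.]); return np.c_[x,np.cross(yd,x),yd]
def delta(T,Rt=None):
    o=readout.get_obs(); Rc=R.from_euler('xyz',o['tcp_rot']).as_matrix()
    d=Rc.T@(np.array(T)-o['tool_pos'])/10
    w=R.from_matrix(Rc.T@Rt).as_rotvec() if Rt is not None else None
    return np.round(d,2),(np.round(w,3) if w is not None else None)
E
python3 - <<'E'
from mv import *
o=readout.get_obs();print(np.round(R.from_euler('xyz',o['tcp_rot']).as_matrix(),3))
t=p[3]
for r in (185,):
  for th in np.linspace(t,0,7):
    print(round(th,3),np.round(W(p,lidp(r,30,8,th)),1))
T=W(p,lidp(186,30,8,t))[0]; T[2]=300
print(T)
for s in(1,-1): print(s,delta(T,tgtR(s)))
print(delta([118,511,300]))
print('tongue y est', [ (np.array([[np.cos(p[2]),np.sin(p[2])],[-np.sin(p[2]),np.cos(p[2])]])@(plane('top',np.array((283,358))/4.4+[200,140],z)[:2]-p[:2])) for z in (225,235,245)], lidp(248,0,4,t))
E
```

```text
[[-0.    -0.974  0.225]
 [-0.001  0.225  0.974]
 [-1.     0.    -0.001]]
0.587 [[540.8 100.9 209.1]]
0.489 [[531.   98.9 194. ]]
0.391 [[522.8  97.3 178. ]]
0.294 [[516.1  96.  161.2]]
0.196 [[511.   95.  143.8]]
0.098 [[507.7  94.4 126. ]]
0.0 [[506.1  94.  108. ]]
[539.98259523 100.69010605 300.        ]
1 (array([ -5.15, -50.36, -30.53]), array([-0.42 , -0.001, -0.   ]))
-1 (array([ -5.15, -50.36, -30.53]), array([ 2.721e+00, -0.000e+00,  1.000e-03]))
(array([-5.18, -0.01, -0.04]), None)
tongue y est [array([-105.35820787,   81.65629258]), array([-106.05614487,   80.76719694]), array([-106.75408187,   79.8781013 ])] [np.float64(-104.26308379685977), 0, np.float64(240.70036459724275)]
```

Emit:
{"method": "arm_command", "body": {"plan": [{"tx": -1.73,"wx": -0.14,"jaw": -1},{"tx": -1.73,"wx": -0.14,"jaw": -1},{"tx": -1.73,"wx": -0.14,"jaw": -1},{"ty": -2.39,"tz": -3.46,"jaw": -1},{"ty": -2.39,"tz": -3.46,"jaw": -1},{"ty": -2.39,"tz": -3.46,"jaw": -1},{"ty": -2.39,"tz": -3.46,"jaw": -1},{"ty": -2.39,"tz": -3.46,"jaw": -1},{"ty": -2.39,"tz": -3.46,"jaw": -1},{"ty": -2.39,"tz": -3.46,"jaw": -1},{"ty": -2.39,"tz": -3.46,"jaw": -1},{"ty": -2.39,"tz": -3.46,"jaw": -1},{"ty": -2.39,"tz": -3.46,"jaw": -1},{"ty": -2.39,"tz": -3.46,"jaw": -1},{"ty": -2.39,"tz": -3.46,"jaw": -1},{"ty": -2.39,"tz": -3.46,"jaw": -1},{"ty": -2.39,"tz": -3.46,"jaw": -1},{"jaw": -1}]}}

```text
invalid input at $.plan[0]: expected keys tx, ty, tz, wx, wy, wz, jaw
```

```bash
python3 - <<'E'
from mv import *
from plant import imaging
o=readout.get_obs();print(o['time'],o['tool_pos'],o['tcp_rot'],o['contact_force'],o['grip_width'],o['joint_positions'])
a=imaging.capture('wrist');cv2.imwrite('pics/w1.png',a)
for P in [lidp(200,150,8,p[3]),lidp(200,-150,8,p[3]),(-170,150,91),(-170,-150,91),(-135,-85,183),lidp(186,30,8,p[3])]: print(wproj(W(p,P),o['tool_pos'],o['tcp_rot']))
T=W(p,lidp(186,30,8,p[3]))[0]+[0,0,32]
print(delta(T,tgtR()))
E
```

```text
0.15 [117.94207715 511.31630266 248.24515031] [ 3.0392703   1.56971693 -1.89988594] [ 0.33816768 -0.24164206 -0.39051649] 91.79790035084517 [ 1.19801005e+00  3.42527581e-01  1.52473363e+00 -4.92854349e-05
  1.27540980e+00 -1.46004640e-01]
[[188.68163603 479.42092134]]
[[ 91.10794463 463.62042452]]
[[167.88721074 387.79359815]]
[[ 79.78262483 393.5989131 ]]
[[ 87.60114262 435.42111995]]
[[147.07690474 473.54054921]]
(array([  0.68, -50.36, -30.52]), array([-0.421, -0.001, -0.   ]))
```

View pics/w1.png

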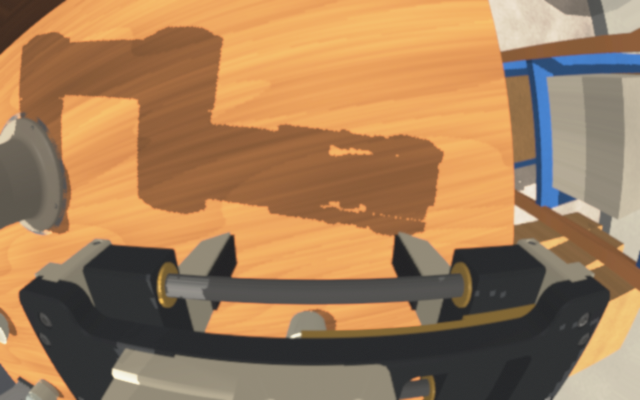

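All keys required; the arm has not moved.

Emit:
{"method": "arm_command", "body": {"plan": [{"tx": -1.73,"ty": 0,"tz": 0,"wx": -0.14,"wy": 0,"wz": 0,"jaw": -1},{"tx": -1.73,"ty": 0,"tz": 0,"wx": -0.14,"wy": 0,"wz": 0,"jaw": -1},{"tx": -1.73,"ty": 0,"tz": 0,"wx": -0.14,"wy": 0,"wz": 0,"jaw": -1},{"tx": 0,"ty": -2.39,"tz": -3.46,"wx": 0,"wy": 0,"wz": 0,"jaw": -1},{"tx": 0,"ty": -2.39,"tz": -3.46,"wx": 0,"wy": 0,"wz": 0,"jaw": -1},{"tx": 0,"ty": -2.39,"tz": -3.46,"wx": 0,"wy": 0,"wz": 0,"jaw": -1},{"tx": 0,"ty": -2.39,"tz": -3.46,"wx": 0,"wy": 0,"wz": 0,"jaw": -1},{"tx": 0,"ty": -2.39,"tz": -3.46,"wx": 0,"wy": 0,"wz": 0,"jaw": -1},{"tx": 0,"ty": -2.39,"tz": -3.46,"wx": 0,"wy": 0,"wz": 0,"jaw": -1},{"tx": 0,"ty": -2.39,"tz": -3.46,"wx": 0,"wy": 0,"wz": 0,"jaw": -1},{"tx": 0,"ty": -2.39,"tz": -3.46,"wx": 0,"wy": 0,"wz": 0,"jaw": -1},{"tx": 0,"ty": -2.39,"tz": -3.46,"wx": 0,"wy": 0,"wz": 0,"jaw": -1},{"tx": 0,"ty": -2.39,"tz": -3.46,"wx": 0,"wy": 0,"wz": 0,"jaw": -1},{"tx": 0,"ty": -2.39,"tz": -3.46,"wx": 0,"wy": 0,"wz": 0,"jaw": -1},{"tx": 0,"ty": -2.39,"tz": -3.46,"wx": 0,"wy": 0,"wz": 0,"jaw": -1},{"tx": 0,"ty": -2.39,"tz": -3.46,"wx": 0,"wy": 0,"wz": 0,"jaw": -1},{"tx": 0,"ty": -2.39,"tz": -3.46,"wx": 0,"wy": 0,"wz": 0,"jaw": -1},{"tx": 0,"ty": 0,"tz": 0,"wx": 0,"wy": 0,"wz": 0,"jaw": -1}]}}

```text
time: 2.0
tool_pos: [542.1, 96.8, 299.5]
tcp_rot: [2.928, 1.57, -1.596]
contact_force: [-1.0, -0.6, -0.4]
grip_width: 0.5
```

```bash
python3 - <<'E'
from mv import *
from plant import imaging
o=readout.get_obs();print(o['time'],o['tool_pos'],o['tcp_rot'],o['contact_force'],o['grip_width'],o['joint_positions'])
a=imaging.capture('wrist');cv2.imwrite('pics/w2.png',a)
for P in [lidp(200,150,8,p[3]),lidp(200,-150,8,p[3]),(-170,150,91),(-170,-150,91),(-135,-85,183),lidp(186,30,8,p[3])]: print(wproj(W(p,P),o['tool_pos'],o['tcp_rot']))
T=W(p,lidp(186,30,8,p[3]))[0]+[0,0,32]
print(delta(T,tgtR()))
E
```

```text
2.0 [542.0728548   96.77545388 299.524838  ] [ 2.92752108  1.5695534  -1.59623714] [-0.95068447 -0.58585026 -0.41141296] 0.5003340026800542 [ 3.81449333e-02  3.56603387e-01  1.36132686e+00 -1.25394605e-03
  1.42374150e+00 -1.72109836e+00]
[[469.25437972 197.11221957]]
[[111.32509616 198.4777144 ]]
[[424.15621006  71.94328709]]
[[164.40498734  77.71285032]]
[[183.69634131 103.99482493]]
[[320.2476413  209.11977063]]
(array([ 5.79, -0.  ,  0.21]), array([-0.004,  0.   , -0.001]))
```

View pics/w2.png

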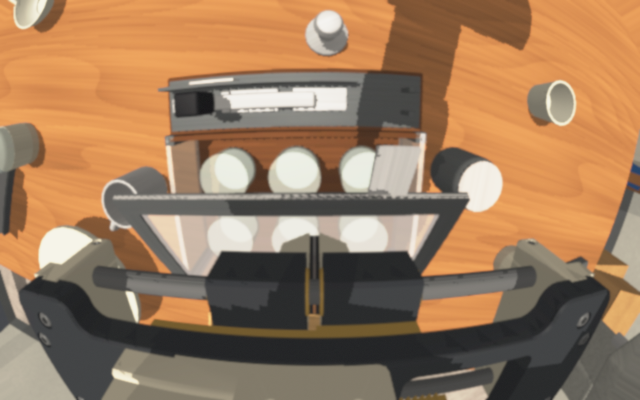

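Emit:
{"method": "arm_command", "body": {"plan": [{"tx": 3,"ty": 0.2,"tz": 0.1,"wx": 0,"wy": 0,"wz": 0,"jaw": -1},{"tx": 2.8,"ty": 0.15,"tz": 0.1,"wx": 0,"wy": 0,"wz": 0,"jaw": -1},{"tx": 0.5,"ty": 0,"tz": 0,"wx": 0,"wy": 0,"wz": 0,"jaw": -1},{"tx": 0.5,"ty": 0,"tz": 0,"wx": 0,"wy": 0,"wz": 0,"jaw": -1},{"tx": 0.52,"ty": 0.33,"tz": 0,"wx": 0,"wy": 0,"wz": 0,"jaw": -1},{"tx": 0.52,"ty": 0.34,"tz": 0,"wx": 0,"wy": 0,"wz": 0,"jaw": -1},{"tx": 0.52,"ty": 0.34,"tz": 0,"wx": 0,"wy": 0,"wz": 0,"jaw": -1}]}}

```text
time: 2.75
tool_pos: [526.0, 100.0, 217.5]
tcp_rot: [-1.539, 1.568, 0.225]
contact_force: [0.3, 1.3, 0.4]
grip_width: 0.4
```

Emit:
{"method": "arm_command", "body": {"plan": [{"tx": 0.55,"ty": 0.29,"tz": 0,"wx": 0,"wy": 0,"wz": 0,"jaw": -1},{"tx": 0.55,"ty": 0.29,"tz": 0,"wx": 0,"wy": 0,"wz": 0,"jaw": -1},{"tx": 0.55,"ty": 0.29,"tz": 0,"wx": 0,"wy": 0,"wz": 0,"jaw": -1}]}}

```text
time: 3.05
tool_pos: [517.0, 98.0, 200.1]
tcp_rot: [-1.947, 1.57, -0.183]
contact_force: [1.0, 0.7, 1.5]
grip_width: 0.8
```

```bash
python3 - <<'E'
from mv import *
from plant import imaging
o=readout.get_obs();print(o['time'],o['tool_pos'],o['contact_force'])
a=imaging.capture('wrist');cv2.imwrite('pics/w3.png',a)
E
```

```text
3.05 [517.02167936  97.96970972 200.09610323] [0.95993923 0.72044928 1.50883784]
```

View pics/w3.png

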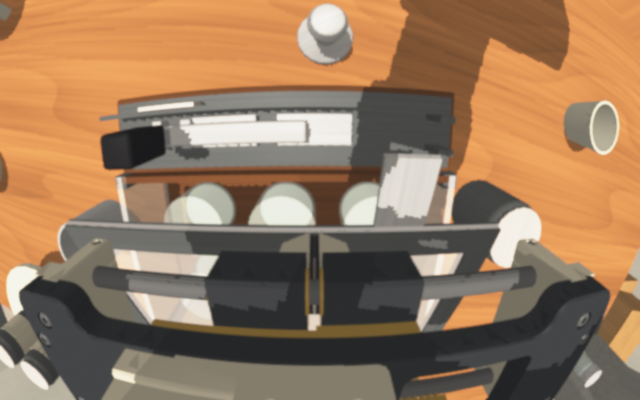

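```bash
python3 - <<'E'
from mv import *
o=readout.get_obs()
for t in (.587,.5,.45,.4,.35): print(t,wproj(W(p,[lidp(200,150,8,t),lidp(200,-150,8,t)]),o['tool_pos'],o['tcp_rot']).round().tolist())
E
```

```text
0.587 [[525.0, 295.0], [37.0, 281.0]]
0.5 [[517.0, 268.0], [46.0, 259.0]]
0.45 [[512.0, 254.0], [51.0, 247.0]]
0.4 [[506.0, 241.0], [57.0, 236.0]]
0.35 [[500.0, 229.0], [64.0, 226.0]]
```

Emit:
{"method": "arm_command", "body": {"plan": [{"tx": 0.57,"ty": 0.23,"tz": 0,"wx": 0,"wy": 0,"wz": 0,"jaw": -1},{"tx": 0.57,"ty": 0.23,"tz": 0,"wx": 0,"wy": 0,"wz": 0,"jaw": -1},{"tx": 0.57,"ty": 0.23,"tz": 0,"wx": 0,"wy": 0,"wz": 0,"jaw": -1},{"tx": 0.6,"ty": 0.18,"tz": 0,"wx": 0,"wy": 0,"wz": 0,"jaw": -1},{"tx": 0.6,"ty": 0.18,"tz": 0,"wx": 0,"wy": 0,"wz": 0,"jaw": -1},{"tx": 0.6,"ty": 0.17,"tz": 0,"wx": 0,"wy": 0,"wz": 0,"jaw": -1},{"tx": 0.6,"ty": 0.12,"tz": 0,"wx": 0,"wy": 0,"wz": 0,"jaw": -1},{"tx": 0.6,"ty": 0.12,"tz": 0,"wx": 0,"wy": 0,"wz": 0,"jaw": -1},{"tx": 0.6,"ty": 0.11,"tz": 0,"wx": 0,"wy": 0,"wz": 0,"jaw": -1}]}}

```text
time: 4.0
tool_pos: [501.7, 95.1, 146.9]
tcp_rot: [-1.086, 1.571, 0.678]
contact_force: [0.6, 0.1, 0.9]
grip_width: 0.4
```

Emit:
{"method": "arm_command", "body": {"plan": [{"tx": 0.4,"ty": 0.05,"tz": 0,"wx": 0,"wy": 0,"wz": 0,"jaw": -1},{"tx": 0.4,"ty": 0.04,"tz": 0,"wx": 0,"wy": 0,"wz": 0,"jaw": -1},{"tx": 0.3,"ty": 0.02,"tz": 0,"wx": 0,"wy": 0,"wz": 0,"jaw": -1},{"tx": 0.3,"ty": 0,"tz": 0,"wx": 0,"wy": 0,"wz": 0,"jaw": -1},{"tx": 0.2,"ty": 0,"tz": 0,"wx": 0,"wy": 0,"wz": 0,"jaw": -1},{"tx": 0.1,"ty": 0,"tz": 0,"wx": 0,"wy": 0,"wz": 0,"jaw": -1}]}}

```text
time: 4.6
tool_pos: [500.4, 94.9, 130.2]
tcp_rot: [1.359, 1.57, 3.124]
contact_force: [-2.9, -0.0, 7.0]
grip_width: 0.4
```

Emit:
{"method": "arm_command", "body": {"plan": [{"tx": 0.1,"ty": 0,"tz": 0,"wx": 0,"wy": 0,"wz": 0,"jaw": -1},{"tx": 0.1,"ty": 0,"tz": 0,"wx": 0,"wy": 0,"wz": 0,"jaw": -1},{"tx": 0,"ty": 0,"tz": 0,"wx": 0,"wy": 0,"wz": 0,"jaw": -1}]}}

```text
time: 4.9
tool_pos: [500.4, 94.9, 130.0]
tcp_rot: [-1.865, 1.57, -0.1]
contact_force: [-7.0, -0.8, 15.5]
grip_width: 0.3
```

Emit:
{"method": "arm_command", "body": {"plan": [{"tx": -2.5,"ty": 0,"tz": 0,"wx": 0,"wy": 0,"wz": 0,"jaw": -1},{"tx": -3,"ty": 0,"tz": 0,"wx": 0,"wy": 0,"wz": 0,"jaw": 0.1},{"tx": -4,"ty": 0,"tz": 0,"wx": 0,"wy": 0,"wz": 0,"jaw": 0.1},{"tx": 0,"ty": 1.2,"tz": -2.8,"wx": 0,"wy": 0,"wz": 0,"jaw": 0.1},{"tx": 0,"ty": 1.2,"tz": -2.8,"wx": 0,"wy": 0,"wz": 0,"jaw": 0.1},{"tx": 0,"ty": 0,"tz": 0,"wx": 0,"wy": 0,"wz": 0,"jaw": 0.1}]}}

```text
time: 5.5
tool_pos: [487.5, 33.0, 223.7]
tcp_rot: [-2.751, 1.57, -0.989]
contact_force: [-1.1, 0.5, 0.3]
grip_width: 35.6
```

```bash
python3 - <<'E'
from mv import *
from plant import imaging
o=readout.get_obs();print(o['time'],o['tool_pos'],o['contact_force'],o['grip_width'])
a=imaging.capture('wrist');cv2.imwrite('pics/w4.png',a)
for n in('side','top'): a=imaging.capture(n); a=a[140:275,200:380] if n=='top' else a[135:260,250:400];cv2.imwrite(f'pics/{n}4.png',cv2.resize(a,None,fx=4.4,fy=4.4,interpolation=cv2.INTER_CUBIC))
print(wproj(W(p,[(-146,-97,183),(-124,-97,183),(-146,-73,183),(-124,-73,183),(-135,-85,183)]+[lidp(200,150,8,0),lidp(200,-150,8,0)]),o['tool_pos'],o['tcp_rot']).round())
print(delta(W(p,(-135,-85,225))[0],tgtR()))
E
```

```text
5.5 [487.52453335  33.00027102 223.7452236 ] [-1.12724747  0.47772174  0.26790404] 35.59799026679516
[[201. 191.]
 [205. 224.]
 [237. 190.]
 [240. 224.]
 [220. 208.]
 [494. 214.]
 [181. 215.]]
(array([-0.16,  2.1 , -6.11]), array([-0.001,  0.   ,  0.   ]))
```

View pics/w4.png

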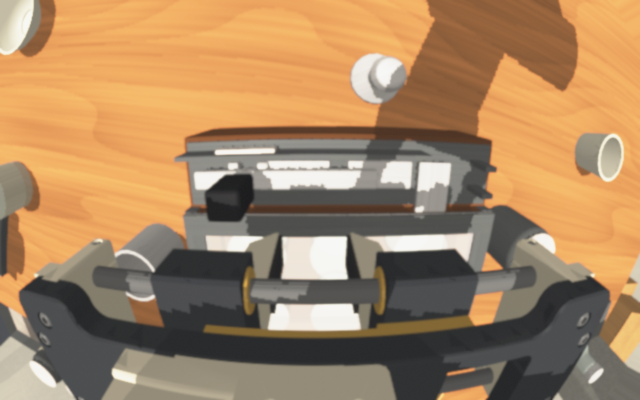

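View pics/side4.png

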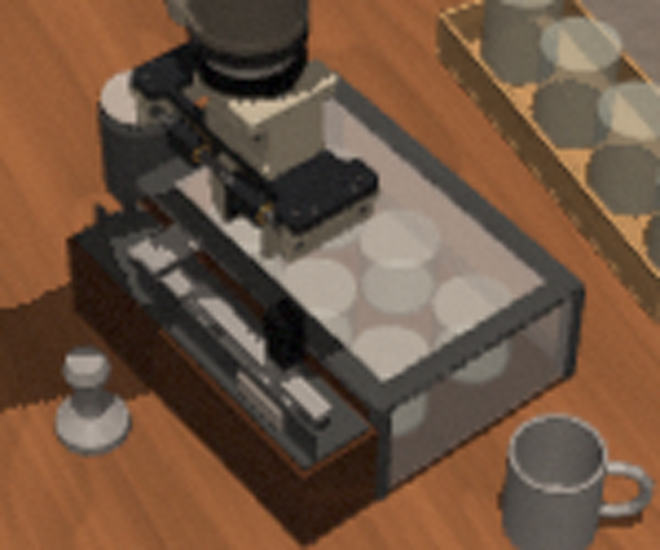

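```bash
python3 - <<'E'
import cv2
a=cv2.imread('pics/w4.png')[120:250,170:300]; a=cv2.convertScaleAbs(a,alpha=2,beta=10);cv2.imwrite('pics/w4c.png',cv2.resize(a,None,fx=4.5,fy=4.5,interpolation=cv2.INTER_CUBIC))
E
```

```text
(no output)
```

View pics/w4c.png

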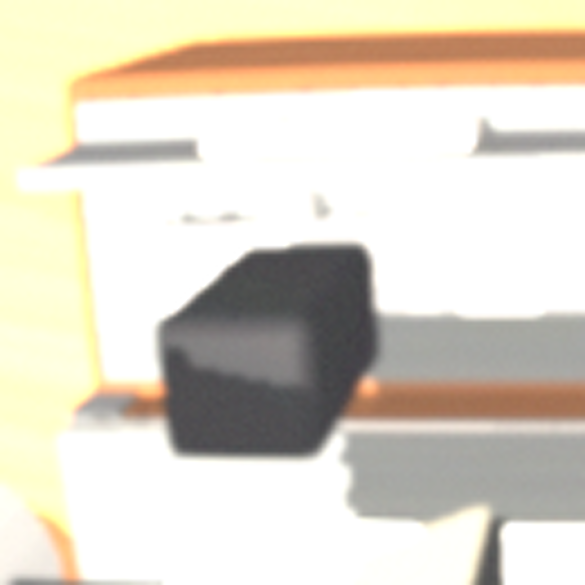

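Emit:
{"method": "arm_command", "body": {"plan": [{"tx": 0,"ty": 1.0,"tz": -2.95,"wx": 0,"wy": 0,"wz": 0,"jaw": 0.1},{"tx": 0,"ty": 1.05,"tz": -2.95,"wx": 0,"wy": 0,"wz": 0,"jaw": 0.1},{"tx": 0,"ty": 0,"tz": 0,"wx": 0,"wy": 0,"wz": 0,"jaw": 0.1}]}}

```text
time: 5.95
tool_pos: [479.1, -28.1, 223.2]
tcp_rot: [2.533, 1.57, -1.988]
contact_force: [0.9, 0.8, 0.1]
grip_width: 50.5
```

```bash
python3 - <<'E'
from mv import *
from plant import imaging
o=readout.get_obs();print(o['time'],o['tool_pos'],o['contact_force'],o['grip_width'])
a=imaging.capture('wrist');cv2.imwrite('pics/w5.png',a)
print(wproj(W(p,[(-146,-97,183),(-124,-97,183),(-146,-73,183),(-124,-73,183),(-135,-85,183)]+[lidp(200,150,8,0),lidp(200,-150,8,0)]),o['tool_pos'],o['tcp_rot']).round())
print(delta(W(p,(-135,-85,225))[0],tgtR()))
a=cv2.convertScaleAbs(a[130:330,200:440],alpha=1.8,beta=10);cv2.imwrite('pics/w5c.png',cv2.resize(a,None,fx=3,fy=3,interpolation=cv2.INTER_CUBIC))
E
```

```text
5.95 [479.11159085 -28.05713977 223.16518117] [0.86854656 0.80662216 0.13119612] 50.54316381909955
[[295. 222.]
 [295. 254.]
 [334. 222.]
 [333. 254.]
 [314. 238.]
 [533. 230.]
 [243. 237.]]
(array([-0.18,  0.04, -0.16]), array([-0.002,  0.   , -0.   ]))
```

View pics/w5c.png

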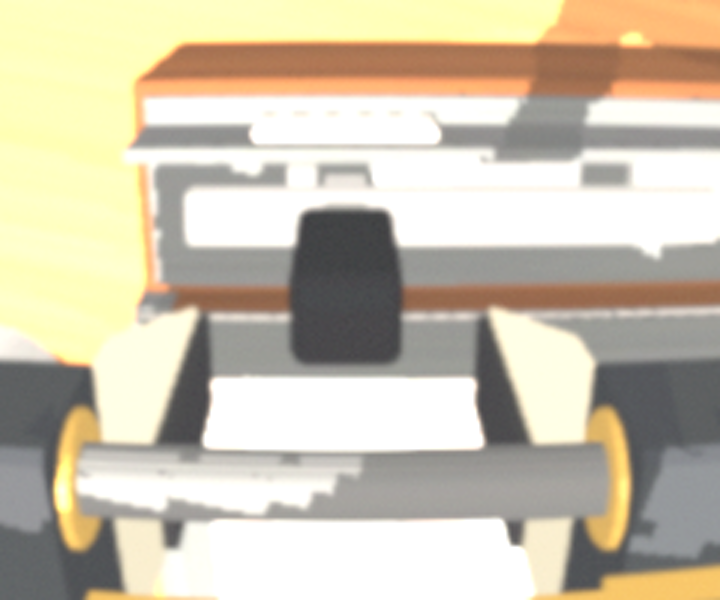

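Emit:
{"method": "arm_command", "body": {"plan": [{"tx": 2,"ty": 0.05,"tz": 0.1,"wx": 0,"wy": 0,"wz": 0,"jaw": 0.1},{"tx": 2,"ty": 0.05,"tz": 0,"wx": 0,"wy": 0,"wz": 0,"jaw": 0.1},{"tx": 1.8,"ty": 0,"tz": 0,"wx": 0,"wy": 0,"wz": 0,"jaw": 0.1},{"tx": 0,"ty": 0,"tz": 0,"wx": 0,"wy": 0,"wz": 0,"jaw": -0.2},{"tx": 0,"ty": 0,"tz": 0,"wx": 0,"wy": 0,"wz": 0,"jaw": -0.6},{"tx": 0,"ty": 0,"tz": 0,"wx": 0,"wy": 0,"wz": 0,"jaw": -0.8},{"tx": 0,"ty": 0,"tz": 0,"wx": 0,"wy": 0,"wz": 0,"jaw": -0.8},{"tx": 0,"ty": 0,"tz": 0,"wx": 0,"wy": 0,"wz": 0,"jaw": -0.8},{"tx": 0,"ty": 0,"tz": 0,"wx": 0,"wy": 0,"wz": 0,"jaw": -0.8}]}}

```text
time: 6.9
tool_pos: [478.6, -25.7, 166.3]
tcp_rot: [-1.744, 1.568, 0.02]
contact_force: [0.1, 1.2, 5.6]
grip_width: 24.0
```

Emit:
{"method": "arm_command", "body": {"plan": [{"tx": -0.4,"ty": 0,"tz": 0,"wx": 0,"wy": 0,"wz": 0,"jaw": -0.8},{"tx": -0.5,"ty": 0,"tz": 0,"wx": 0,"wy": 0,"wz": 0,"jaw": -0.8},{"tx": -0.5,"ty": 0,"tz": 0,"wx": 0,"wy": 0,"wz": 0,"jaw": -0.8},{"tx": -0.4,"ty": 0,"tz": 0,"wx": 0,"wy": 0,"wz": 0,"jaw": -0.8},{"tx": 0,"ty": 0,"tz": 0,"wx": 0,"wy": 0,"wz": 0,"jaw": -0.8}]}}

```text
time: 7.4
tool_pos: [478.4, -25.7, 183.5]
tcp_rot: [-1.6, 1.569, 0.163]
contact_force: [5.4, 1.4, -7.2]
grip_width: 23.5
```

Emit:
{"method": "arm_command", "body": {"plan": [{"tx": 0,"ty": 0,"tz": 0.5,"wx": 0,"wy": 0,"wz": 0,"jaw": -0.8},{"tx": 0,"ty": 0,"tz": 0.5,"wx": 0,"wy": 0,"wz": 0,"jaw": -0.8},{"tx": 0,"ty": 0,"tz": 0.5,"wx": 0,"wy": 0,"wz": 0,"jaw": -0.8},{"tx": 0,"ty": 0,"tz": 0.5,"wx": 0,"wy": 0,"wz": 0,"jaw": -0.8},{"tx": 0,"ty": 0,"tz": 0.5,"wx": 0,"wy": 0,"wz": 0,"jaw": -0.8},{"tx": 0,"ty": 0,"tz": 0.5,"wx": 0,"wy": 0,"wz": 0,"jaw": -0.8}]}}

```text
time: 8.0
tool_pos: [472.7, 3.7, 183.1]
tcp_rot: [-1.982, 1.57, -0.218]
contact_force: [5.0, 0.1, -7.2]
grip_width: 23.8
```

Emit:
{"method": "arm_command", "body": {"plan": [{"tx": 0,"ty": -0.05,"tz": 0.5,"wx": 0,"wy": 0,"wz": 0,"jaw": -0.8},{"tx": 0,"ty": -0.05,"tz": 0.5,"wx": 0,"wy": 0,"wz": 0,"jaw": -0.8},{"tx": 0,"ty": 0,"tz": 0.5,"wx": 0,"wy": 0,"wz": 0,"jaw": -0.8},{"tx": 0,"ty": 0,"tz": 0.5,"wx": 0,"wy": 0,"wz": 0,"jaw": -0.8},{"tx": 0,"ty": 0,"tz": 0.5,"wx": 0,"wy": 0,"wz": 0,"jaw": -0.8},{"tx": 0.3,"ty": 0,"tz": 0,"wx": 0,"wy": 0,"wz": 0,"jaw": -0.8},{"tx": 0.3,"ty": 0,"tz": 0,"wx": 0,"wy": 0,"wz": 0,"jaw": -0.8},{"tx": 0.2,"ty": 0,"tz": 0,"wx": 0,"wy": 0,"wz": 0,"jaw": -0.8},{"tx": 0.1,"ty": 0,"tz": 0,"wx": 0,"wy": 0,"wz": 0,"jaw": -0.8},{"tx": 0,"ty": 0,"tz": 0,"wx": 0,"wy": 0,"wz": 0,"jaw": -0.8}]}}

```text
time: 9.0
tool_pos: [468.2, 28.4, 174.2]
tcp_rot: [1.018, 1.57, 2.782]
contact_force: [2.2, 1.9, -5.9]
grip_width: 24.1
```

Emit:
{"method": "arm_command", "body": {"plan": [{"tx": 0.1,"ty": 0,"tz": 0,"wx": 0,"wy": 0,"wz": 0,"jaw": -0.8},{"tx": 0,"ty": 0,"tz": 0,"wx": 0,"wy": 0,"wz": 0,"jaw": -0.37},{"tx": 0,"ty": 0,"tz": 0,"wx": 0,"wy": 0,"wz": 0,"jaw": -0.37},{"tx": 0,"ty": 0,"tz": 0,"wx": 0,"wy": 0,"wz": 0,"jaw": -0.37},{"tx": 0,"ty": 0,"tz": 0.2,"wx": 0,"wy": 0,"wz": 0,"jaw": -0.37},{"tx": 0,"ty": 0,"tz": 0.2,"wx": 0,"wy": 0,"wz": 0,"jaw": -0.37},{"tx": 0,"ty": 0,"tz": 0.2,"wx": 0,"wy": 0,"wz": 0,"jaw": -0.37},{"tx": 0,"ty": 0,"tz": 0.2,"wx": 0,"wy": 0,"wz": 0,"jaw": -0.37}]}}

```text
time: 9.8
tool_pos: [467.0, 35.5, 173.7]
tcp_rot: [-2.897, 1.569, -1.133]
contact_force: [0.4, -5.7, 0.9]
grip_width: 29.1
```

```bash
python3 - <<'E'
from mv import *
from plant import imaging
o=readout.get_obs();print(o['time'],o['tool_pos'],o['contact_force'],o['grip_width'])
a=imaging.capture('wrist');cv2.imwrite('pics/w6.png',a)
E
```

```text
9.8 [467.04638746  35.54938788 173.71743873] [ 0.3702453  -5.71950591  0.88235968] 29.062329192141085
```

View pics/w6.png

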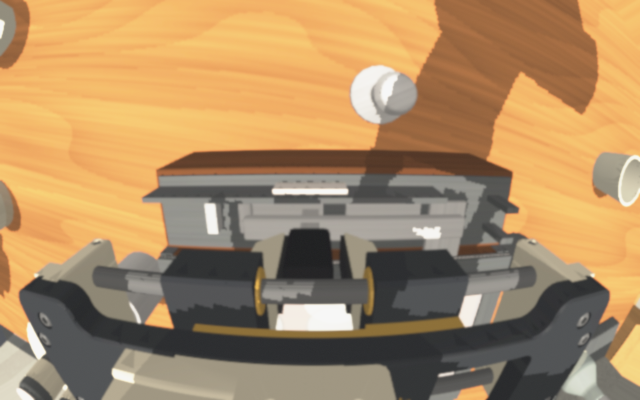

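Emit:
{"method": "arm_command", "body": {"plan": [{"tx": 0,"ty": 0,"tz": 0.15,"wx": 0,"wy": 0,"wz": 0,"jaw": -0.37},{"tx": 0,"ty": 0,"tz": 0.15,"wx": 0,"wy": 0,"wz": 0,"jaw": -0.37},{"tx": 0,"ty": 0,"tz": 0.15,"wx": 0,"wy": 0,"wz": 0,"jaw": -0.37},{"tx": 0,"ty": 0,"tz": 0.15,"wx": 0,"wy": 0,"wz": 0,"jaw": -0.37},{"tx": 0,"ty": 0,"tz": 0.15,"wx": 0,"wy": 0,"wz": 0,"jaw": -0.37}]}}

```text
time: 10.35
tool_pos: [465.6, 42.9, 173.7]
tcp_rot: [-2.864, 1.569, -1.1]
contact_force: [-0.6, -6.5, 0.8]
grip_width: 29.0
```

Emit:
{"method": "arm_command", "body": {"plan": [{"tx": 0,"ty": 0,"tz": 0.12,"wx": 0,"wy": 0,"wz": 0,"jaw": -0.37},{"tx": 0,"ty": 0,"tz": 0.12,"wx": 0,"wy": 0,"wz": 0,"jaw": -0.37},{"tx": 0,"ty": 0,"tz": 0.12,"wx": 0,"wy": 0,"wz": 0,"jaw": -0.37},{"tx": 0,"ty": 0,"tz": 0.12,"wx": 0,"wy": 0,"wz": 0,"jaw": -0.37},{"tx": 0,"ty": 0,"tz": 0.12,"wx": 0,"wy": 0,"wz": 0,"jaw": -0.37}]}}

```text
time: 10.85
tool_pos: [464.4, 49.0, 173.6]
tcp_rot: [-2.904, 1.569, -1.14]
contact_force: [-0.6, -4.9, -0.7]
grip_width: 28.6
```

Emit:
{"method": "arm_command", "body": {"plan": [{"tx": 0,"ty": 0,"tz": 0.12,"wx": 0,"wy": 0,"wz": 0,"jaw": -0.37},{"tx": 0,"ty": 0,"tz": 0.12,"wx": 0,"wy": 0,"wz": 0,"jaw": -0.37},{"tx": 0,"ty": 0,"tz": 0.12,"wx": 0,"wy": 0,"wz": 0,"jaw": -0.37},{"tx": 0,"ty": 0,"tz": 0.12,"wx": 0,"wy": 0,"wz": 0,"jaw": -0.37}]}}

```text
time: 11.25
tool_pos: [463.2, 54.6, 173.4]
tcp_rot: [0.223, 1.57, 1.988]
contact_force: [0.4, -1.1, -0.1]
grip_width: 28.9
```

Emit:
{"method": "arm_command", "body": {"plan": [{"tx": 0,"ty": 0,"tz": 0.1,"wx": 0,"wy": 0,"wz": 0,"jaw": -0.37},{"tx": 0,"ty": 0,"tz": 0.1,"wx": 0,"wy": 0,"wz": 0,"jaw": -0.37}]}}

```text
time: 11.45
tool_pos: [463.0, 55.6, 173.5]
tcp_rot: [-3.117, 1.569, -1.353]
contact_force: [0.9, -8.1, 0.6]
grip_width: 28.8
```

```bash
python3 - <<'E'
from mv import *
from plant import imaging
o=readout.get_obs();print(o['time'],o['tool_pos'],o['contact_force'],o['grip_width'])
a=imaging.capture('wrist');b=cv2.imread('pics/w6.png')
f=lambda a:cv2.resize(cv2.convertScaleAbs(a[190:310,220:420],alpha=1.8,beta=10),None,fx=4,fy=4,interpolation=cv2.INTER_CUBIC)[:300*1]
cv2.imwrite('pics/w7.png',np.vstack([f(b),f(a)]))
E
```

```text
11.45 [463.02778483  55.59482526 173.45004987] [ 0.92974852 -8.10898897  0.60442895] 28.77903178470931
```

View pics/w7.png

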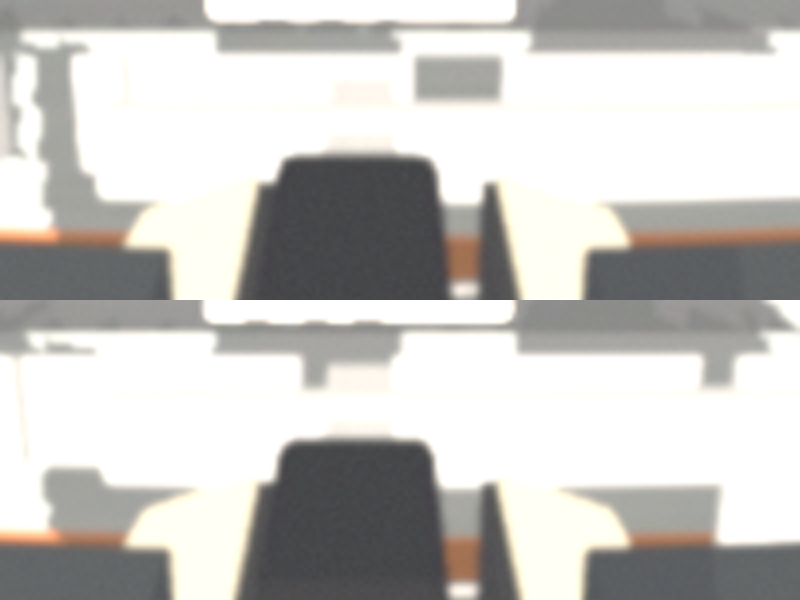

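Emit:
{"method": "arm_command", "body": {"plan": [{"tx": 0,"ty": 0,"tz": 0.1,"wx": 0,"wy": 0,"wz": 0,"jaw": -0.37}]}}

```text
time: 11.6
tool_pos: [463.0, 55.9, 173.5]
tcp_rot: [-3.088, 1.568, -1.324]
contact_force: [0.8, -12.5, 0.3]
grip_width: 29.1
```

Emit:
{"method": "arm_command", "body": {"plan": [{"tx": 0,"ty": 0,"tz": -0.25,"wx": 0,"wy": 0,"wz": 0,"jaw": -0.3},{"tx": 0,"ty": 0,"tz": -0.25,"wx": 0,"wy": 0,"wz": 0,"jaw": 0},{"tx": 0,"ty": 0,"tz": 0,"wx": 0,"wy": 0,"wz": 0,"jaw": 0.1},{"tx": 0,"ty": 0,"tz": 0,"wx": 0,"wy": 0,"wz": 0,"jaw": 0.1}]}}

```text
time: 12.0
tool_pos: [463.6, 52.5, 173.4]
tcp_rot: [-0.008, 1.57, 1.756]
contact_force: [0.1, -0.4, 0.1]
grip_width: 49.4
```

```bash
python3 - <<'E'
from mv import *
o=readout.get_obs();print(o['time'],o['tool_pos'],o['contact_force'],o['grip_width'])
E
```

```text
12.0 [463.58529386  52.46551185 173.40339128] [ 0.0542133  -0.362424    0.11146182] 49.42781363193292
```

Emit:
{"method": "arm_command", "body": {"plan": [{"tx": -1.5,"ty": 0,"tz": 0,"wx": 0,"wy": 0,"wz": 0,"jaw": 0.1},{"tx": -3,"ty": 0,"tz": 0,"wx": 0,"wy": 0,"wz": 0,"jaw": 0.1},{"tx": -3.5,"ty": 0,"tz": 0,"wx": 0,"wy": 0,"wz": 0,"jaw": 0.1},{"tx": -3,"ty": 0,"tz": 0,"wx": 0,"wy": 0,"wz": 0,"jaw": 0.1},{"tx": 0,"ty": 0,"tz": 0,"wx": 0,"wy": 0,"wz": 0,"jaw": 0.1}]}}

```text
time: 12.5
tool_pos: [465.4, 52.5, 287.4]
tcp_rot: [-1.767, 1.563, -0.003]
contact_force: [-0.2, 0.8, -0.0]
grip_width: 50.4
```

```bash
python3 - <<'E'
from mv import *
from plant import imaging
o=readout.get_obs();print(o['time'],o['tool_pos'],o['contact_force'],o['grip_width'])
a=imaging.capture('wrist');cv2.imwrite('pics/w8.png',a)
cv2.imwrite('pics/w8c.png',cv2.resize(cv2.convertScaleAbs(a[100:280,180:440],alpha=1.8,beta=10),None,fx=3,fy=3,interpolation=cv2.INTER_CUBIC))
s=imaging.capture('side')
cv2.imwrite('pics/side8.png',cv2.resize(s[135:260,250:400],None,fx=4.8,fy=4.8,interpolation=cv2.INTER_CUBIC))
for z in (159,166):
  for tr in (78,80): print(z,tr,wproj(W(p,[(-135+a,-83+tr+b,z+24) for a in(-11,11) for b in (-12,12)]),o['tool_pos'],o['tcp_rot']).round(1).tolist(), (proj('side',W(p,(-135,-83+tr,z+24)))-[250,135])*4.8)
E
```

```text
12.5 [465.3837176   52.48790525 287.41650646] [-0.21227865  0.79325131 -0.02442033] 50.439058609716014
159 78 [[297.3, 188.2], [327.2, 188.2], [297.8, 213.7], [326.8, 213.7]] [[236.45172754 266.93763064]]
159 80 [[299.8, 188.2], [329.6, 188.2], [300.2, 213.7], [329.2, 213.7]] [[234.63207544 265.19781713]]
166 78 [[296.8, 190.7], [327.5, 190.8], [297.3, 216.8], [327.1, 216.9]] [[236.09788397 259.66943411]]
166 80 [[299.4, 190.7], [330.1, 190.8], [299.8, 216.9], [329.6, 216.9]] [[234.27266384 257.92869855]]
```

View pics/w8c.png

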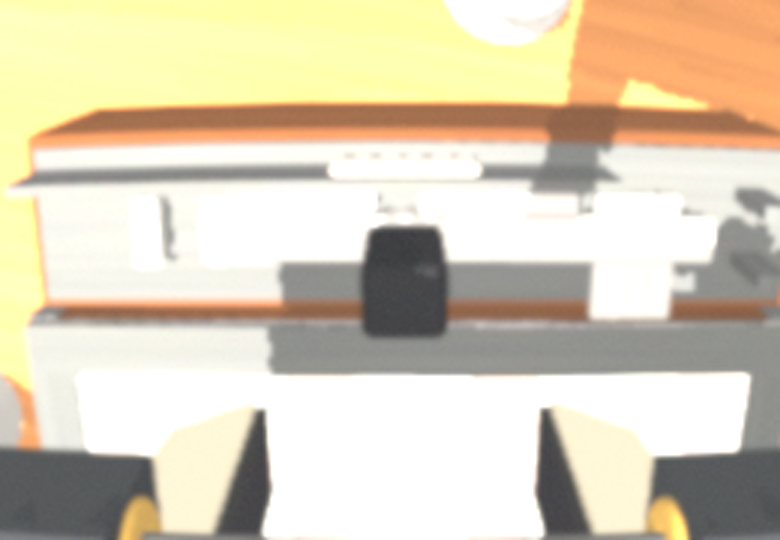

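View pics/side8.png

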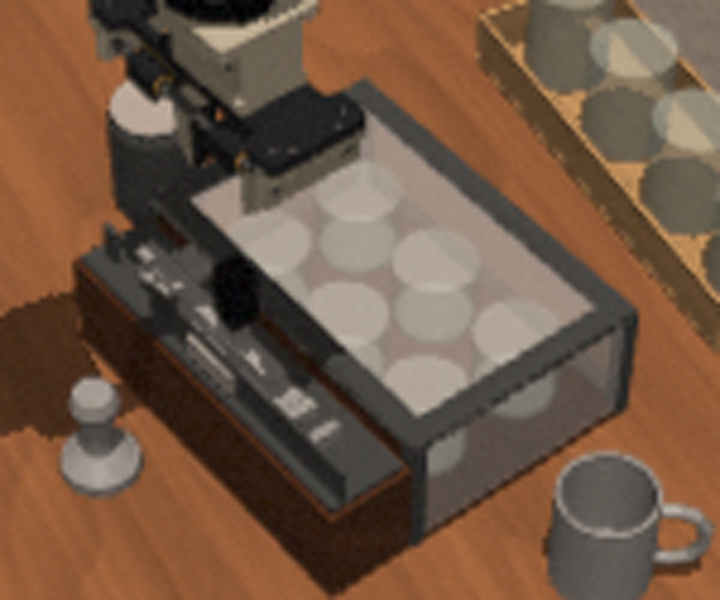

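Emit:
{"method": "arm_command", "body": {"plan": [{"tx": 0,"ty": 0,"tz": 0,"wx": 0,"wy": 0,"wz": 0,"jaw": -1},{"tx": 1,"ty": 0.1,"tz": 0,"wx": 0,"wy": 0,"wz": 0,"jaw": -1},{"tx": 3,"ty": 0,"tz": 0,"wx": 0,"wy": 0,"wz": 0,"jaw": -1},{"tx": 2,"ty": 0,"tz": 0,"wx": 0,"wy": 0,"wz": 0,"jaw": -1},{"tx": 1,"ty": 0,"tz": 0,"wx": 0,"wy": 0,"wz": 0,"jaw": -1},{"tx": 0,"ty": 0,"tz": 0,"wx": 0,"wy": 0,"wz": 0,"jaw": -1}]}}

```text
time: 13.2
tool_pos: [461.6, 52.1, 211.5]
tcp_rot: [1.298, 1.566, 3.061]
contact_force: [0.3, 0.1, -0.4]
grip_width: 7.1
```

Emit:
{"method": "arm_command", "body": {"plan": [{"tx": 0.2,"ty": 0,"tz": 0,"wx": 0,"wy": 0,"wz": 0,"jaw": -1},{"tx": 0.1,"ty": 0,"tz": 0,"wx": 0,"wy": 0,"wz": 0,"jaw": -1},{"tx": 0.1,"ty": 0,"tz": 0,"wx": 0,"wy": 0,"wz": 0,"jaw": -1}]}}

```text
time: 13.5
tool_pos: [463.1, 52.1, 210.0]
tcp_rot: [-1.76, 1.569, 0.004]
contact_force: [-0.6, -0.5, 0.1]
grip_width: 0.4
```

Emit:
{"method": "arm_command", "body": {"plan": [{"tx": 0,"ty": 0,"tz": 0,"wx": 0,"wy": 0,"wz": 0,"jaw": -1},{"tx": 0.1,"ty": 0,"tz": 0,"wx": 0,"wy": 0,"wz": 0,"jaw": -1},{"tx": 0.1,"ty": 0,"tz": 0,"wx": 0,"wy": 0,"wz": 0,"jaw": -1}]}}

```text
time: 13.8
tool_pos: [462.7, 52.1, 207.6]
tcp_rot: [-1.604, 1.57, 0.16]
contact_force: [-0.1, 1.2, 0.6]
grip_width: 0.5
```

Emit:
{"method": "arm_command", "body": {"plan": [{"tx": 0.1,"ty": 0,"tz": 0,"wx": 0,"wy": 0,"wz": 0,"jaw": -1},{"tx": 0.1,"ty": 0,"tz": 0,"wx": 0,"wy": 0,"wz": 0,"jaw": -1},{"tx": 0,"ty": 0,"tz": 0,"wx": 0,"wy": 0,"wz": 0,"jaw": -1}]}}

```text
time: 14.1
tool_pos: [462.7, 52.1, 205.3]
tcp_rot: [0.042, 1.571, 1.806]
contact_force: [-0.4, 0.2, -0.1]
grip_width: 0.2
```

Emit:
{"method": "arm_command", "body": {"plan": [{"tx": 0.1,"ty": 0,"tz": 0,"wx": 0,"wy": 0,"wz": 0,"jaw": -1},{"tx": 0.1,"ty": 0,"tz": 0,"wx": 0,"wy": 0,"wz": 0,"jaw": -1},{"tx": 0,"ty": 0,"tz": 0,"wx": 0,"wy": 0,"wz": 0,"jaw": -1}]}}

```text
time: 14.4
tool_pos: [463.2, 52.1, 205.0]
tcp_rot: [-1.807, 1.568, -0.043]
contact_force: [-3.1, -0.0, 12.7]
grip_width: 0.5
```

Emit:
{"method": "arm_command", "body": {"plan": [{"tx": -2,"ty": 0,"tz": 0,"wx": 0,"wy": 0,"wz": 0,"jaw": -1},{"tx": -4,"ty": 0,"tz": 0,"wx": 0,"wy": 0,"wz": 0,"jaw": -1},{"tx": -4,"ty": 0,"tz": 0,"wx": 0,"wy": 0,"wz": 0,"jaw": -1},{"tx": -4,"ty": 0,"tz": 0,"wx": 0,"wy": 0,"wz": 0,"jaw": -1},{"tx": 0,"ty": 3,"tz": 2,"wx": 0,"wy": 0,"wz": 0,"jaw": -1},{"tx": 0,"ty": 3,"tz": 2,"wx": 0,"wy": 0,"wz": 0,"jaw": -1},{"tx": 0,"ty": 0,"tz": 0,"wx": 0,"wy": 0,"wz": 0,"jaw": -1},{"tx": 0,"ty": 0,"tz": 0,"wx": 0,"wy": 0,"wz": 0,"jaw": -1}]}}

```text
time: 15.2
tool_pos: [396.1, 80.0, 343.8]
tcp_rot: [-1.792, 1.569, -0.027]
contact_force: [-0.4, -0.1, -0.1]
grip_width: 0.4
```

```bash
python3 - <<'E'
from mv import *
from plant import imaging
o=readout.get_obs();print(o['time'],o['tool_pos'],o['contact_force'],o['grip_width'],abs(o['dq']).max())
s=imaging.capture('side');cv2.imwrite('pics/side9.png',s);t=imaging.capture('top');cv2.imwrite('pics/top9.png',t)
cv2.imwrite('pics/d9.png',np.vstack([cv2.resize(np.hstack([cv2.absdiff(s,cv2.imread('pics/side0.png'))]),(480,300)),cv2.resize(t,(480,300))]))
E
```

```text
15.2 [396.06504205  79.9833017  343.82260005] [-0.40395166 -0.08722919 -0.07967283] 0.3669721582952364 0.0297547683716997
```

View pics/d9.png

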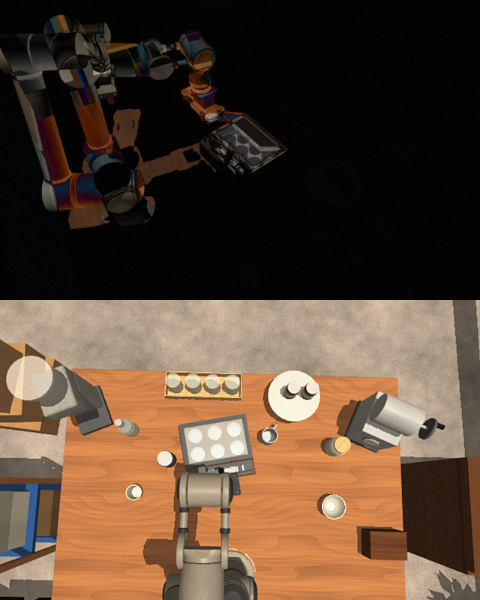

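View pics/side9.png

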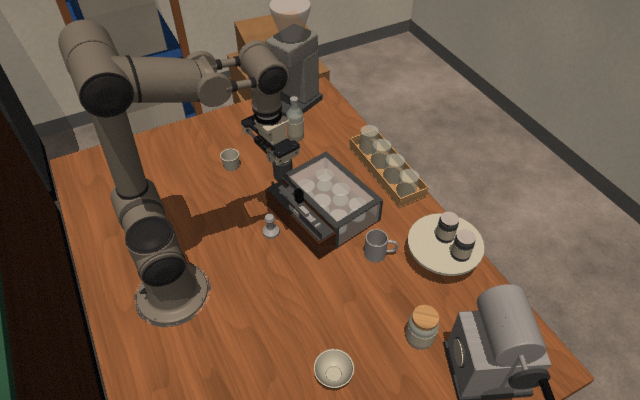

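The side picture's difference from the start shows only the arm, its shadow and the case changed, so no bystander moved. The lid is shut and the handle stands at about (299,195).

```bash
python3 -c "
from plant import bot; print(bot.close_job())"
```

```text
the job is handed in; nothing more can be done
None
```

The lid is shut and bolted, and the job was handed in at about 15 s with the gripper clear of everything.

**Lid:** I pushed it down with the closed fingertips until they stopped at z 108 mm under about 15 N, the height given for shut.

**Bolt:** I gripped the handle, lifted it 17 mm over the bump and slid it past. Then I set it on the track, loosened the jaws and pushed slowly. It fell into the slot at about 80 mm of travel. A further push met the slot's wall, with the force rising to 12.5 N.

**Last checks:**
- A light touch on top of the handle met it at z 183 mm, which is fully down. Riding on the track it would be at 190 mm.
- The side view differs from the start only in the arm, its shadow and the case, so the other things stand where they were.
- No check failed. The handle's measured position was about 2 mm off my first fit, and I corrected for that before gripping.

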